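Refit the control knob of the hot-air unit and hold it pressed

TASK

The carry handle of the grey hot-air unit leans over its bare control spindle: first swing it away from the robot, over to the back, until it snaps past its catch and rests on its stop. Then pick up the loose black knob, turn it so that its flat-sided bore matches the D-shaped spindle, push it fully onto the spindle and press it all the way in against the spring. Finish while still holding the knob pressed in with the gripper (the unit runs only while it is held), and leave the tin, the wooden shoe last and the brush where they are.

Things in the scene. Friction and masses are not known exactly. Their poses are not given: they have to be found in the camera images.
- handle_hinge (a point): Point fixed on the unit (grey case 190 mm along its x, 150 mm in y, 85 mm high, fixed to the bench): middle of the carry handle's hinge line, 60 mm above the bench, 10 mm behind the case's middle. Axes are the unit's: x to its back, away from the robot (yaw up to 0.25 rad either way), y along the hinge line, z up.
- handle_grip (a point): Middle of the carry handle's cross-bar, on the axis of its black rubber sleeve, 110 mm long and 14 mm thick, parallel to the hinge line and 120 mm from it. The two 8 mm steel arms run down outside the case, 174 mm apart. Turns with the handle.
- handle (a joint): Handle angle, rad: 0 upright, negative leaning to the robot, positive to the back; the bar's middle lies 120 mm times (sin, cos) of it from handle_hinge along the unit's x and z. Starts at -0.65 to -0.15. Stiff (about 2 to 5 N at the bar), stays where left. Passes a sprung ball catch between 0.8 and 1.08; home on its stop at 1.1.
- knob_center (a point): Centre of the loose black knob (38 mm high, 60 g), 19 mm above its underside; it stands upright, bore down, left or right of the unit. Upper 20 mm: fluted grip, 40 mm diameter; skirt below: 37 mm. Blind D-bore from below: 18 mm deep, radius 9 mm, flat 4.8 mm from the axis. z up; x points to the bore's flat, as does the light pointer bar (17 mm, axis to rim) on top.
- spindle_tip (a point): Top centre of the upright steel D-spindle, 45 mm from handle_hinge towards the unit's -x, 122 mm above the bench (37 above the case), moves with it. Radius 8 mm, flat 4 mm from the axis, tip bevelled 3 mm. x points to the flat, as does the tab (reaching 33 mm out) on the 3 mm thick collar at its foot. Turns with 0.15 N m of friction. Seated: x along knob's x, knob_center 1 mm above this point.
- spindle (a joint): How far the sprung spindle is pushed down, m: 0 at rest, 0.006 fully pressed. The spring yields at 7 N, needs 14 N at full travel, and pushes back up when let go.
- tin: Bystander: round flat metal wax tin, 72 mm diameter, 30 mm high; origin at the centre of its underside. Stands on the other side of the unit from the knob.
- shoe_last: Bystander: pale wooden shoe last, about 245 mm long, 80 mm wide, 100 mm high, on the right towards the far edge; origin under its middle, x to the toe.
- brush: Bystander: wooden shoe brush lying bristles down, 150 by 50 by 40 mm, on the left towards the far edge; origin under its middle, x along its length.
There are look-alikes about, which are no part of the job. Several things look just like the part that bears knob_center: the one meant starts nearest to the robot's base.

How it is judged:
On the way, in this order (a step that is already met when the one before it is completed fails the run):
1. the carry handle is swung to the back, past its catch, onto its stop (value of joint handle above 1.02 rad), for 0.2 s.
2. the knob sits fully on the spindle, flat to flat (horizontal distance between knob_center and spindle_tip below 0.003 m and z of knob_center in the frame of spindle_tip below 0.0035 m and angle between the x axis of knob_center and the x axis of spindle_tip, either way round below 0.25 rad and angle between knob_center's own z axis and vertical below 0.12 rad), for 0.1 s.
At the end, for the whole second after the job is handed in: Handle past 1.02 rad (stop at 1.1); knob fully on the spindle (3 mm of its axis, 2.5 mm of full depth, pointer 0.25 rad of the flat, upright to 0.12 rad), touched by the fingers with over 2 N and held pressed in by over 4 of its 6 mm of travel (all of step 2 and value of joint handle above 1.02 rad and value of joint spindle above 0.004 m and contact force between the fingers and knob above 2 N); the arm keeps its last pose, push and grip.
It fails at once if the tin, the shoe last or the brush is moved by more than 30 mm (distance of any of tin, shoe_last, brush from where it was at the start of the episode above 0.03 m).
It also fails if it takes over 59 s, if anything falls off the work surface, if the arm or the gripper's body presses on something with over 40 N, if the wrist force passes 120 N, or if a joint passes its speed limit or range.

ROBOT

A 6-joint arm with a two-finger parallel gripper is mounted at the origin on the work surface. World frame = base frame: x ahead of the robot, y to its left, z up, the work surface at z = 0. Lengths are in m, angles in rad, forces in N, time in s.
With the tool pointing down it reaches from about 0.35 to 0.85 m from the base axis. Payload 8.1 kg.
Tool frame: the origin (TCP) lies at the very end of the fingers, on their centre line; the grasp point (between the pads) lies 19 mm behind it; z points along the fingers, y is the line along which they close (so a half turn about z gives the same grasp; the last joint's range is limited). The gripper opens to 93 mm and grips with 3 to 60 N. Pads are 15 mm wide; open, the fingers measure 128 mm over their backs; the gripper's body (75 mm by 188 mm) begins 65 mm behind the grasp point.
Start: joints at [-1.31, 0.13, 1.488, -0, 1.523, -0.085], TCP at [0.203, -0.564, 0.219] pointing down, gripper open.
Joint ranges: [-2.96, 2.96], [-0.89, 2.26], [0.02, 2.5], [-1.34, 4.48], [0, 2.73], [-2.66, 2.66]. Speed limits (rad/s): [2.39, 2.39, 2.79, 3.14, 3.14, 3.14].

INTERFACE

Orientations are given as a rotation vector (axis times angle).
In Python, from plant import read_state, eyes, workorder gives the robot as it stands. The module is installed in compiled form; this text tells all that it offers.
- The arm moves only by the tool play_rows, never from a script. Its argument "targets" is one flat list of numbers, 4 for each row, row after row: the shift along the tool's x, y, z in cm, then the turn about the tool's z in degrees. In form: [dx, dy, dz, roll, dx, dy, dz, roll, ...]. A call has 1 to 8 rows; each row is the pose to reach, as a shift and turn from the pose commanded when the call began, along the tool's axes at that moment; what a row does not reach only later rows make up. A row lasts 1/12 s, in which the tool goes at most 41.7 mm and 7.16 degrees, less where a joint would pass 70% of its speed; a pose out of reach is approached as far as the arm can. A call with a gripper value outside its range is refused whole. "grip" is the finger opening in cm, from 0 to 9.3, set as the call begins (left out, the last holds). The fingers move at their own pace and stop on an object; "grip_force" is the grip in N (left out, the last holds). Time passes only in rows, so rows that repeat a pose let the fingers close. It gives the time, the measured TCP pose, the force, the opening and the grip force at its end, in the units of the state.
- read_state(): the state, without advancing time (a new reading comes with each control period).
- eyes.read_camera(name): name is "scene" or "top" or "wrist"; returns a dict with "image" (480x640x3 uint8, red, green, blue), "vfov" (degrees; the focal length in pixels is half the picture's height over the tangent of half this angle, whatever the lens; pixels are square), "cx", "cy" (the principal point, pixels), "cam_to_world" (4x4, takes a point from camera to world coordinates); the wrist camera has in their place "T_tool_cam" (4x4, takes a point from camera to tool coordinates, whose origin is the TCP and whose axes are the flange's). Camera axes: x right, y up, looking along -z (the intrinsics and any distortion apply to the point x, -y, -z); pixel columns grow to the right and rows downward; lengths in m; the calibration is good to about 2 mm. A picture is of the moment at which its call begins: read the wrist's pose just before it. There is no depth.
- workorder.close_job(): hands the job in; it is judged then, once.
The state is a dict: "t": time; "q": joint angles; "dq": joint speeds; "joint_torque": joint torques, N m; "tool_pos": TCP position; "orientation": TCP orientation; "force": force on the tool from outside, world axes, zero at the start; "wrist_torque": the same for the moment, N m; "opening": finger opening in m; "gripper_force": force on a finger pad.
Only numpy, scipy, OpenCV 4.12 (cv2) and the standard library are available. Lean on these libraries where they do the work, as an engineer would, in place of code of your own. Each camera call takes 0.05 s, during which the arm holds its last target. There are 200 camera calls.

## Working session

There is one attempt and no reset: what is moved stays moved. The work goes in short steps, Python scripts to look and compute and a tool call to move; the robot and the scene stay as the last step left them, time stands still between calls to the robot, and variables do not carry over. Pictures are saved under pics/ and viewed, at most 10 in all, crops included, and the job is handed in when it is done.

Besides the shell and the picture viewer there is one more tool, called by a JSON object that holds its "fn" and its "kwargs", one argument or row to a line. play_rows: Moves the arm, as the interface text tells. Its arguments: {"type":"object","properties":{"targets":{"type":"array"},"grip":{"type":"number"},"grip_force":{"type":"number"}},"required":["targets"]}

```bash
mkdir -p pics
cat > h.py <<'E'
import numpy as np, cv2
from scipy.spatial.transform import Rotation as R
from plant import read_state, eyes, workorder
def snap(n,f):
    s=read_state(); c=eyes.read_camera(n)
    cv2.imwrite(f'pics/{f}.png',c['image'][:,:,::-1])
    f_=240/np.tan(np.radians(c['vfov'])/2)
    if n=='wrist':
        T=np.eye(4);T[:3,:3]=R.from_rotvec(s['orientation']).as_matrix();T[:3,3]=s['tool_pos']; T=T@c['T_tool_cam']
    else: T=c['cam_to_world']
    np.savez(f'pics/{f}.npz',T=T,f=f_,cx=c['cx'],cy=c['cy'],keys=str({k:v for k,v in c.items() if k!='image'}))
    return c
def ray(f,u,v):
    d=np.load(f'pics/{f}.npz');r=np.array([(u-d['cx'])/d['f'],-(v-d['cy'])/d['f'],-1.]);T=d['T']
    return T[:3,3],T[:3,:3]@r
def atz(f,u,v,z):
    o,r=ray(f,u,v);return o+r*(z-o[2])/r[2]
def proj(f,p):
    d=np.load(f'pics/{f}.npz');T=d['T'];q=T[:3,:3].T@(np.array(p)-T[:3,3])
    return np.array([d['cx']+d['f']*q[0]/-q[2],d['cy']-d['f']*q[1]/-q[2]])
E
python3 - <<'E'
from h import *
s=read_state();print(s)
for n in ['scene','top']:
    snap(n,n+'0');print(np.load(f'pics/{n}0.npz')['keys'])
E
```

```text
{'t': 0.0, 'q': array([-1.31042274e+00,  1.31201956e-01,  1.48928658e+00,  1.85525966e-05,
        1.52300123e+00, -8.53806043e-02]), 'dq': array([ 0.00025077, -0.00048913,  0.00110109, -0.00078491,  0.00225717,
       -0.00128655]), 'joint_torque': array([-7.46922906e-04, -5.59842253e+01, -4.91764820e+01,  7.67413247e-02,
        3.55219084e-02, -1.51107311e-04]), 'tool_pos': array([ 0.20323253, -0.56391577,  0.21755908]), 'orientation': array([-3.09290082e+00, -5.40081409e-01,  2.31269468e-04]), 'force': array([ 0.47818994, -0.0910049 ,  0.82787493]), 'wrist_torque': array([-0.04116927,  0.00421133,  0.00657771]), 'gripper_force': 0.0, 'opening': 0.09301139313028306}
{'vfov': 54.82902515372963, 'cx': 324.11425537505806, 'cy': 238.2167684625948, 'cam_to_world': array([[ 0.44320752, -0.63009557,  0.63761012,  1.17729314],
       [ 0.8963162 ,  0.30072207, -0.32585812, -0.34387651],
       [ 0.01357833,  0.71592304,  0.69804715,  0.79981997],
       [ 0.        ,  0.        ,  0.        ,  1.        ]])}
{'vfov': 46.24107670910243, 'cx': 313.7752783061173, 'cy': 231.03288377762865, 'cam_to_world': array([[-0.08677341,  0.9763517 , -0.19800943,  0.34062174],
       [-0.99622703, -0.08475367,  0.01866892, -0.02316242],
       [ 0.0014454 ,  0.19888231,  0.98002232,  1.32640361],
       [ 0.        ,  0.        ,  0.        ,  1.        ]])}
```

View pics/top0.png

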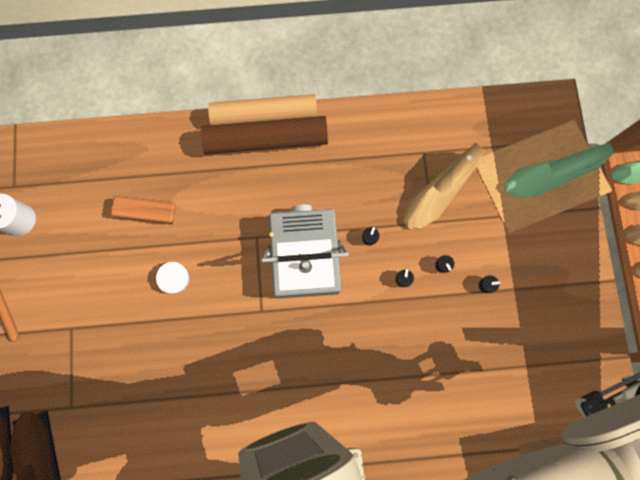

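View pics/scene0.png

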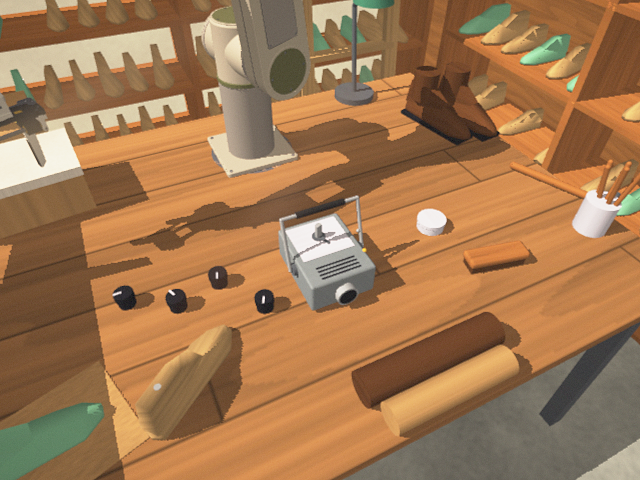

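The top view shows the unit at about (305,252) with its spindle at (305,266). The handle bar is at row 257, and the knobs are at (371,235), (405,278), (445,264) and (489,284). The tin (172,277) is on the left. I'll measure these in enlarged crops.

Run:
```python
from h import *
for u,v in [(371,235),(405,278),(445,264),(489,284)]:
    p=atz('top0',u,v,.03);print(p,np.hypot(*p[:2]))
for u,v in [(163,0)]:pass
print('tin',atz('top0',172,277,.03),'sp',atz('top0',305,266,.122))
a=cv2.imread('pics/top0.png');b=cv2.imread('pics/scene0.png')
A=cv2.resize(a[200:305,255:355],None,fx=5,fy=5,interpolation=cv2.INTER_CUBIC)
B=cv2.resize(b[185:315,270:385],None,fx=3.5,fy=4.04,interpolation=cv2.INTER_CUBIC)[:525]
B=cv2.resize(b[255:300,385-190:385-130],(300,225),interpolation=cv2.INTER_CUBIC)
C=cv2.resize(a[260:300,385:425],(290,290),interpolation=cv2.INTER_CUBIC)
o=np.zeros((525,800,3),np.uint8);o[:525,:500]=A;o[:290,500:790]=C;o[290:515,500:800]=B
cv2.imwrite('pics/c1.png',o)
```

```text
[ 0.58144525 -0.18102431  0.03      ] 0.6089732218234316
[ 0.47378543 -0.2485926   0.03      ] 0.5350429059317661
[ 0.49818948 -0.34520879  0.03      ] 0.6061038411889653
[ 0.44315868 -0.44031191  0.03      ] 0.6247112930870754
tin [0.52279796 0.28840663 0.03      ] sp [ 0.50886243 -0.02054634  0.122     ]
```

View pics/c1.png

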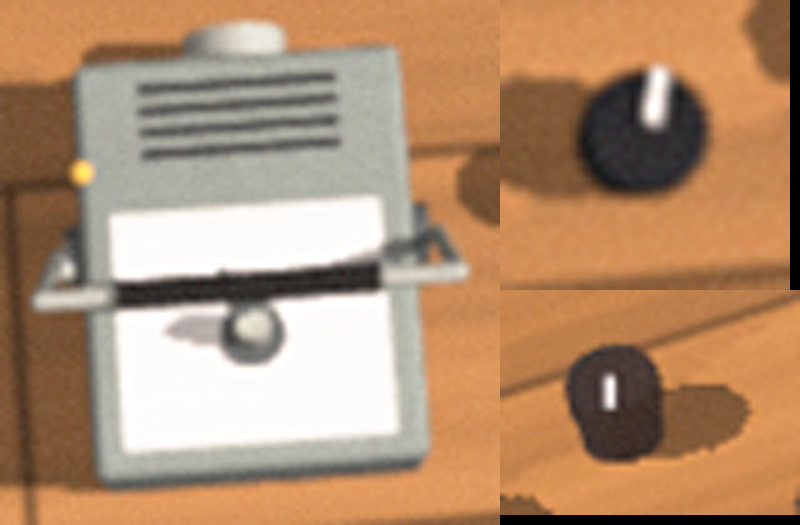

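The nearest knob to the base is the one at (405,278), with its pointer roughly along +x. The spindle tip is at about (305.4,265) and the sleeve runs from (278.4,258.6) to (331,255).

```bash
cat >> h.py <<'E'
def to(p,yaw):
    "tool shift (cm) and roll(deg) from the current pose to world p, tool-x yaw (deg)"
    s=read_state();M=R.from_rotvec(s['orientation']).as_matrix()
    d=M.T@(np.array(p)-s['tool_pos'])*100
    y0=np.degrees(np.arctan2(M[1,0],M[0,0]))
    print('now',s['tool_pos'].round(4),'yaw',y0.round(2),'tilt',np.degrees(np.arccos(-M[2,2])).round(2),'shift cm',d.round(2),'roll',(-(yaw-y0)).round(2),'F',s['force'].round(1),'open',s['opening'].round(4),'t',s['t'])
E
python3 - <<'E'
from h import *
c=lambda u,v,z:atz('top0',255+u/5,200+v/5,z)[:2]
bl,br,fl,fr=c(78,70,.085),c(398,47,.085),c(100,478,.085),c(427,455,.085)
print(bl,br,fl,fr,(bl+br+fl+fr)/4)
for a,b in[(fl,bl),(fr,br)]: d=b-a;print(np.hypot(*d),np.degrees(np.arctan2(d[1],d[0])))
d=bl-br;print(np.hypot(*d),np.degrees(np.arctan2(-d[0],d[1])))
a,b=c(117,293,.172),c(380,275,.172);d=a-b;print('bar',a,b,(a+b)/2,np.hypot(*d),np.degrees(np.arctan2(-d[0],d[1])))
print('sp',c(252,325,.122))
to([.40,-.03,.30],-8)
E
```

```text
[0.63916222 0.04728896] [ 0.63729967 -0.09828394] [0.45430325 0.05083814] [ 0.45189592 -0.09360896] [ 0.54566527 -0.02344145]
0.18489303487984232 -1.0999097312043713
0.18546268006241332 -1.44441591950096
0.1455848135648607 -0.7330377299608152
bar [0.52207195 0.03302928] [ 0.52015027 -0.07639735] [ 0.52111111 -0.02168403] 0.10944350354621601 -1.006092241621326
sp [ 0.51095634 -0.02158911]Traceback (most recent call last):
  File "<stdin>", line 9, in <module>
  File "h.py", line 26, in to
    print('now',s['tool_pos'].round(4),'yaw',y0.round(2),'tilt',np.degrees(np.arccos(-M[2,2])).round(2),'shift cm',d.round(2),'roll',(-(yaw-y0)).round(2),'F',s['force'].round(1),'open',s['opening'].round(4),'t',s['t'])
                                                                                                                                                                                         ^^^^^^^^^^^^^^^^^^
AttributeError: 'float' object has no attribute 'round'
```

```bash
sed -i "s/s\['opening'\].round(4)/round(float(s['opening']),4)/" h.py
python3 - <<'E'
from h import *
to([.42,-.022,.26],-1)
print(eyes.read_camera('wrist')['T_tool_cam'].round(3), )
E
```

```text
now [ 0.2033 -0.564   0.2177] yaw 19.81 tilt 0.1 shift cm [ 38.76 -43.65  -4.15] roll 20.81 F [-0.6  0.1 -0.3] open 0.093 t 0.1
[[-0.001  0.966  0.257  0.071]
 [ 1.     0.001 -0.     0.001]
 [-0.001  0.257 -0.966 -0.166]
 [ 0.     0.     0.     1.   ]]
```

{"fn": "play_rows", "kwargs": {
  "targets": [4,-4,-1,5,8,-8.5,-3,10,11,-12.5,-5,15,14,-16,-7,20.8,17,-19.5,-8.2,20.8,20,-22.5,-8.2,20.8,23,-26,-8.2,20.8,26,-29,-8.2,20.8]
}}

```text
t: 0.82
tool_pos: [0.3236, -0.2639, 0.2968]
orientation: [3.141, -0.028, 0.002]
force: [-0.2, 0.2, -0.3]
opening: 0.0934
gripper_force: 0.0
```

Run:
```python
from h import *
to([.50,-.022,.30],-1)
```

```text
now [ 0.3236 -0.2639  0.2968] yaw -1.03 tilt 0.08 shift cm [ 17.21 -24.5   -0.32] roll -0.03 F [-0.2  0.2 -0.3] open 0.0934 t 0.8167
```

{"fn": "play_rows", "kwargs": {
  "targets": [17.2,-24.5,0,0,17.2,-24.5,0,0,17.2,-24.5,0,0,17.2,-24.5,0,0,17.2,-24.5,0,0,17.2,-24.5,0,0,17.2,-24.5,0,0,17.2,-24.5,0,0]
}}

```text
t: 1.48
tool_pos: [0.5014, -0.0185, 0.2952]
orientation: [-3.139, 0.02, 0.0]
force: [0.3, 0.8, 0.8]
opening: 0.0929
gripper_force: 0.0
```

Run:
```python
from h import *
to([.50,-.022,.30],-1)
c=snap('wrist','w1');print(c['vfov'])
print(proj('w1',[.511,-.0216,.122]),proj('w1',[.521,-.0217,.174]))
```

```text
now [ 0.5014 -0.0185  0.2952] yaw -0.74 tilt 0.13 shift cm [-0.14  0.35 -0.48] roll 0.26 F [0.3 0.8 0.8] open 0.0929 t 1.4833
70.9311793095078
[323.19795175 216.71823593] [323.4464769  216.18459026]
```

View pics/w1.png

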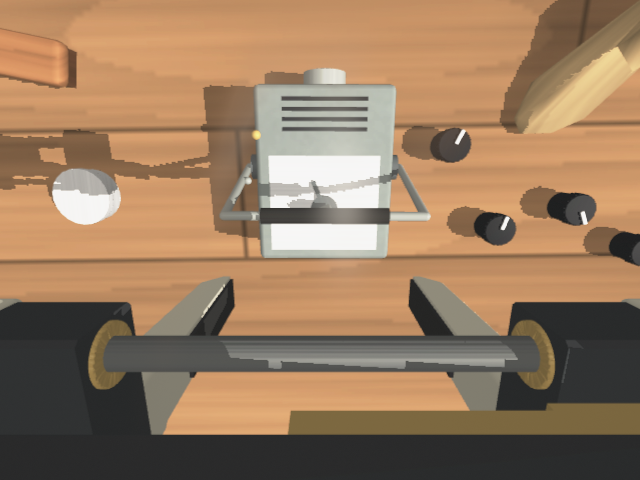

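The wrist view shows the bar at (324,216), which matches the estimate. The spindle's tab points up and slightly left to (316,185). I'll move in front of the bar with the fingers closed.

{"fn": "play_rows", "kwargs": {
  "targets": [-2.3,0.3,3,0,-2.3,0.3,6,0,-2.3,0.3,9,0,-2.3,0.3,12,0,-2.3,0.3,14,0,-2.3,0.3,14,0,-2.3,0.3,14,0,-2.3,0.3,14,0],
  "grip": 0
}}

```text
t: 2.2
tool_pos: [0.4771, -0.0269, 0.1577]
orientation: [3.141, -0.028, 0.003]
force: [0.3, -0.1, 0.4]
opening: 0.0445
gripper_force: 0.0
```

Run:
```python
from h import *
to([.478,-.022,.155],-1)
h=np.array([.556,.06])
for a in [-.2,0,.2,.4,.6,.8,.9,1.0,1.1]:
    b=h+.12*np.array([np.sin(a),np.cos(a)]);t=b-[.017,.02];print(a,t.round(4),((t-[.478,.155])*100).round(1))
```

```text
now [ 0.4771 -0.0269  0.1577] yaw -1.03 tilt 0.11 shift cm [ 0.08 -0.49  0.27] roll -0.03 F [ 0.3 -0.1  0.4] open 0.0445 t 2.2
-0.2 [0.5152 0.1576] [3.7 0.3]
0 [0.539 0.16 ] [6.1 0.5]
0.2 [0.5628 0.1576] [8.5 0.3]
0.4 [0.5857 0.1505] [10.8 -0.4]
0.6 [0.6068 0.139 ] [12.9 -1.6]
0.8 [0.6251 0.1236] [14.7 -3.1]
0.9 [0.633  0.1146] [15.5 -4. ]
1.0 [0.64   0.1048] [16.2 -5. ]
1.1 [0.6459 0.0944] [16.8 -6.1]
```

{"fn": "play_rows", "kwargs": {
  "targets": [1,0,0,0,2,0,0,0,3,0,0,0,4,0,0,0,5,0,0,0,6,0,0,0,7,0,0,0,8,0,0,0]
}}

```text
t: 2.87
tool_pos: [0.5577, -0.0279, 0.1584]
orientation: [3.141, -0.027, 0.003]
force: [-4.2, 0.6, -1.5]
opening: 0.0004
gripper_force: 1.3
```

{"fn": "play_rows", "kwargs": {
  "targets": [1,0,0,0,2,0,0.5,0,3,0,1,0,4,0,1.6,0,5,0,2.3,0,6,0,3,0,6.5,0,3.3,0,6.7,0,3.5,0]
}}

```text
t: 3.53
tool_pos: [0.6247, -0.029, 0.1223]
orientation: [3.141, -0.027, 0.003]
force: [-0.7, -0.3, 1.5]
opening: 0.0006
gripper_force: 0.3
```

Run:
```python
from h import *
to([.633,-.025,.1146],-1)
snap('scene','s2');snap('top','t2')
for a in [.6,.7,.8,.9,1,1.1]:
    b=[.556+.12*np.sin(a),-.023,.06+.12*np.cos(a)];print(a,proj('s2',b),proj('t2',b))
a=cv2.imread('pics/s2.png')[160:320,260:400];b=cv2.imread('pics/t2.png')[180:300,260:380]
cv2.imwrite('pics/c2.png',np.hstack([cv2.resize(a,(420,480)),cv2.resize(b,(380,480))]))
```

```text
now [ 0.6247 -0.029   0.1223] yaw -0.99 tilt 0.1 shift cm [ 0.82 -0.42  0.77] roll 0.01 F [-0.7 -0.3  1.5] open 0.0006 t 3.5333
0.6 [341.28468317 245.10733438] [301.401523   210.30296297]
0.7 [343.42045073 250.85645548] [301.10358364 206.79418473]
0.8 [345.35254912 256.68246949] [300.84828182 203.78614206]
0.9 [347.05452637 262.50535942] [300.63755978 201.30175793]
1 [348.50404361 268.24548715] [300.47268192 199.35598773]
1.1 [349.68336285 273.8255005 ] [300.35426848 197.95621395]
```

View pics/c2.png

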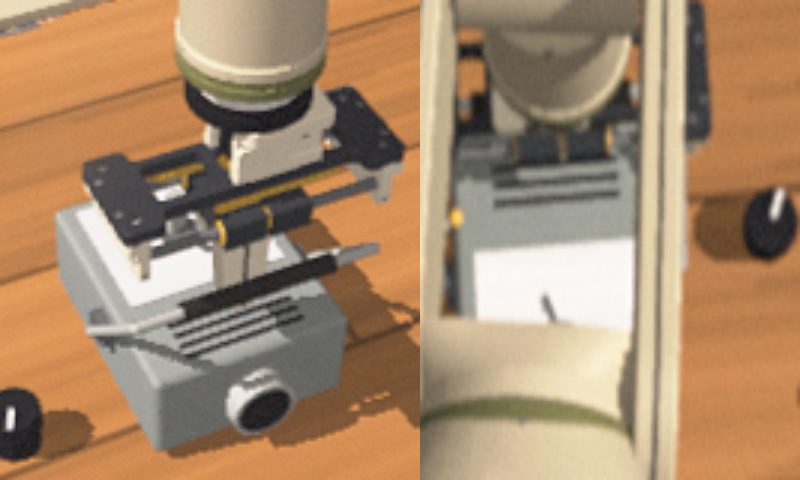

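The handle stands at about 0.8 rad, at the start of the catch. I'll push on through it.

{"fn": "play_rows", "kwargs": {
  "targets": [0.5,0,0.4,0,1,0,0.9,0,1.4,0,1.4,0,1.7,0,1.9,0,2.0,0,2.3,0,2.2,0,2.6,0,2.4,0,2.6,0,2.4,0,2.6,0]
}}

```text
t: 4.3
tool_pos: [0.6463, -0.0289, 0.0935]
orientation: [-3.141, 0.027, 0.005]
force: [-5.0, 1.0, -3.6]
opening: 0.0003
gripper_force: 2.2
```

Run:
```python
from h import *
to([.633,-.025,.1146],-1)
snap('scene','s3')
a=cv2.imread('pics/s3.png')[160:320,260:400]
cv2.imwrite('pics/c3.png',cv2.resize(a,(525,600)))
```

```text
now [ 0.6463 -0.0289  0.0935] yaw -0.98 tilt 0.2 shift cm [-1.34 -0.37 -2.11] roll 0.02 F [-5.   1.  -3.6] open 0.0003 t 4.3
```

View pics/c3.png

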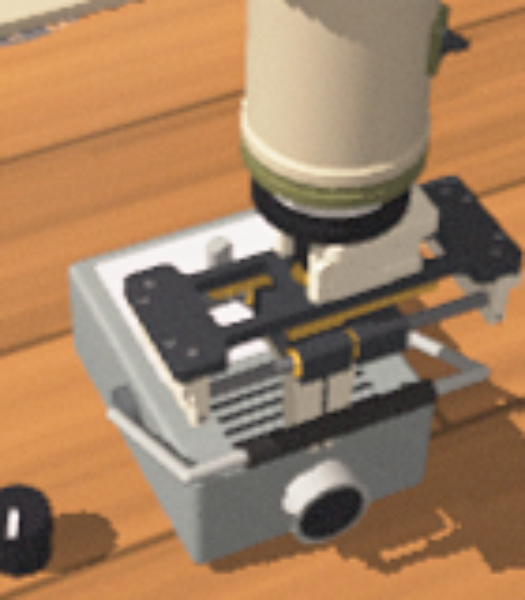

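The bar's middle is at about (350.5,273), which is roughly 1.08 rad. I'll nudge it a little further to confirm the stop.

{"fn": "play_rows", "kwargs": {
  "targets": [0.3,0,0,0,0.6,0,0,0,0.8,0,0,0,0.8,0,0,0]
}}

```text
t: 4.68
tool_pos: [0.6487, -0.0289, 0.0897]
orientation: [-3.141, 0.027, 0.025]
force: [-19.0, -2.6, -9.6]
opening: 0.0003
gripper_force: 9.2
```

It pushes back with 19 N and hardly moves, so it is on the stop. I'll back off, rise and look.

{"fn": "play_rows", "kwargs": {
  "targets": [-2,0,-1,0,-3,1,-5,0,-4,2,-9,0,-6,3,-12.5,0,-9,5,-15,0,-12,7,-16,0,-14.5,8,-16,0,-14.5,8,-16,0],
  "grip": 7
}}

```text
t: 5.35
tool_pos: [0.5072, -0.1088, 0.2578]
orientation: [3.139, -0.031, 0.007]
force: [-0.3, 0.2, 0.3]
opening: 0.0491
gripper_force: 0.0
```

{"fn": "play_rows", "kwargs": {
  "targets": [0,0,0,0,0,0,0,0,0,0,0,0]
}}

```text
t: 5.6
tool_pos: [0.5099, -0.1063, 0.2551]
orientation: [-3.141, 0.026, -0.001]
force: [0.5, 0.3, -0.8]
opening: 0.0679
gripper_force: 0.0
```

Run:
```python
from h import *
to([.5,-.1,.25],-1)
c=snap('wrist','w4');snap('top','t4')
p=proj('w4',[.511,-.0216,.1]);k=proj('w4',[.474,-.249,.038]);print(p,k)
im=c['image'][:,:,::-1]
def crop(q,r):
    x,y=(int(max(r,min(640-r,q[0]))),int(max(r,min(480-r,q[1]))));print('off',x-r,y-r);return im[y-r:y+r,x-r:x+r]
o=np.hstack([cv2.resize(crop(p,40),(400,400),interpolation=cv2.INTER_CUBIC),cv2.resize(crop(k,40),(400,400),interpolation=cv2.INTER_CUBIC)])
cv2.imwrite('pics/c4.png',o)
```

```text
now [ 0.5099 -0.1063  0.2551] yaw -0.95 tilt 0.04 shift cm [-1.   -0.61  0.51] roll 0.05 F [ 0.5  0.3 -0.8] open 0.0679 t 5.6
[232.99416633 230.36965105] [441.70246073 246.24890353]
off 192 190
off 401 206
```

View pics/c4.png

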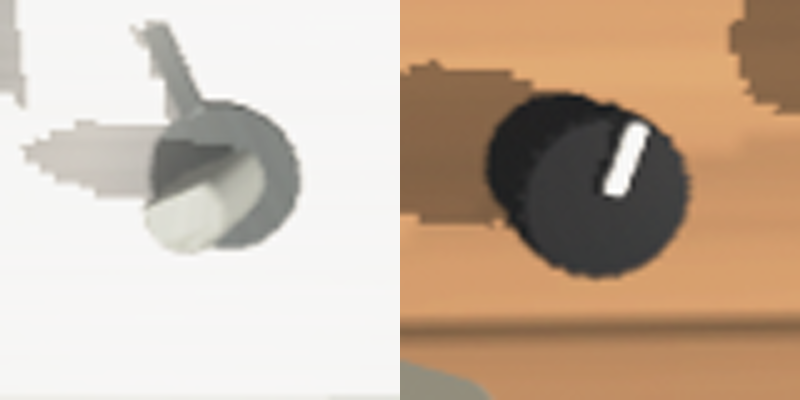

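The collar's centre is at pixel (237,224.8) and the tab's tip at (221.8,195). The knob top's centre is at (442.4,245), and its pointer runs from (443.2,244.5) to (448.6,231.5).

Run:
```python
from h import *
c=lambda u,v,z:atz('w4',192+u/5,190+v/5,z)
k=lambda u,v,z:atz('w4',401+(u-400)/5,206+v/5,z)
C=c(225,174,.088);T=c(149,25,.088);D=T-C
print('collar',C,'tab',np.hypot(*D[:2]),np.degrees(np.arctan2(D[1],D[0])),'diam',np.linalg.norm(c(150,174,.088)-c(300,174,.088)))
T2=c(149,25,.088);B=c(190,112,.088);E=T2-B;print('tab edge dir',np.degrees(np.arctan2(E[1],E[0])))
K=k(607,195,.038);P=k(638,125,.038);Q=k(612,194,.038);
print('knob',K,'diam',np.linalg.norm(k(525,195,.038)-k(690,195,.038)),np.linalg.norm(k(607,113,.038)-k(607,277,.038)))
for a in(K,Q): d=P-a;print(np.hypot(*d[:2]),np.degrees(np.arctan2(d[1],d[0])))
print('tip px of collar axis',(proj('w4',[*C[:2],.122])-[192,190])*5)
print('top cam knob',atz('top0',385+(643-500)/7.25,260+132/7.25,.038), 'spindle top',atz('top0',255+252/5,200+325/5,.122))
```

```text
collar [ 0.51402938 -0.02286212  0.088     ] tab 0.032626351940677936 22.583831848154215 diam 0.030202400125850553
tab edge dir 20.683655214261293
knob [ 0.47551224 -0.24970737  0.038     ] diam 0.03884816933007035 0.04016882085398237
0.017806806545916123 -19.52089808529941
0.01723875071969959 -16.138231975085624
tip px of collar axis [179.9802005  211.97131507]
top cam knob [ 0.47254428 -0.2465124   0.038     ] spindle top [ 0.51095634 -0.02158911  0.122     ]
```

Run:
```python
from h import *
to([.474,-.248,.07],-21)
```

```text
now [ 0.5097 -0.1062  0.2546] yaw -0.93 tilt 0.03 shift cm [-3.34 14.24 18.46] roll 20.07 F [ 0.1  0.1 -0.7] open 0.0697 t 5.7
```

{"fn": "play_rows", "kwargs": {
  "targets": [-0.8,3.5,2,7,-1.7,7,4,14,-2.5,10,6.5,20,-3,12.5,9.5,20,-3.3,14.2,13,20,-3.3,14.2,16.5,20,-3.3,14.2,18.4,20,-3.3,14.2,18.4,20],
  "grip": 7
}}

```text
t: 6.37
tool_pos: [0.4701, -0.2458, 0.0647]
orientation: [-3.085, 0.572, 0.015]
force: [0.9, 0.4, -1.1]
opening: 0.0701
gripper_force: 0.0
```

Run:
```python
from h import *
to([.474,-.248,.010],-21)
```

```text
now [ 0.4701 -0.2458  0.0647] yaw -21.0 tilt 0.59 shift cm [0.49 0.08 5.47] roll -0.0 F [ 0.9  0.4 -1.1] open 0.0701 t 6.3667
```

{"fn": "play_rows", "kwargs": {
  "targets": [0,0,0,0,0,0,2,0,0,0,4,0,0,0,5.5,0,0,0,6,0,0,0,6,0]
}}

```text
t: 6.87
tool_pos: [0.4743, -0.2479, 0.0116]
orientation: [3.089, -0.571, 0.0]
force: [-0.4, -0.0, -0.4]
opening: 0.0702
gripper_force: 0.0
```

{"fn": "play_rows", "kwargs": {
  "targets": [0,0,0,0,0,0,0,0,0,0,0,0,0,0,0,0,0,0,0,0,0,0,0,0,0,0,0,0],
  "grip": 3,
  "grip_force": 5
}}

```text
t: 7.45
tool_pos: [0.4741, -0.2484, 0.0117]
orientation: [3.089, -0.572, 0.001]
force: [-1.3, 1.1, 5.2]
opening: 0.0396
gripper_force: 5.0
```

{"fn": "play_rows", "kwargs": {
  "targets": [0,0,0,0,0,0,0,0,0,0,0,-4,0,0,0,-11,0,0,0,-18,0,0,0,-25,0,0,0,-32,0,0,0,-39],
  "grip": 7
}}

```text
t: 8.12
tool_pos: [0.4733, -0.2479, 0.0106]
orientation: [-3.101, -0.501, 0.001]
force: [0.3, -0.3, -0.7]
opening: 0.0701
gripper_force: 0.0
```

{"fn": "play_rows", "kwargs": {
  "targets": [0,0,0,-7,0,0,0,-14,0,0,0,-21,0,0,0,-28,0,0,0,-35,0,0,0,-42,0,0,0,-49,0,0,0,-51]
}}

```text
t: 8.78
tool_pos: [0.4733, -0.2479, 0.0106]
orientation: [-2.582, -1.789, 0.001]
force: [0.9, 0.2, 0.8]
opening: 0.0701
gripper_force: 0.0
```

{"fn": "play_rows", "kwargs": {
  "targets": [0,0,0,0,0,0,0,0,0,0,0,0,0,0,0,0,0,0,0,0,0,0,0,0,0,0,0,0],
  "grip": 3
}}

```text
t: 9.37
tool_pos: [0.4736, -0.2481, 0.011]
orientation: [-2.589, -1.779, 0.0]
force: [-0.6, -1.0, 0.4]
opening: 0.04
gripper_force: 5.0
```

Run:
```python
from h import *
to([.474,-.248,.2],-21)
s=read_state();print(s['q'])
```

```text
now [ 0.4736 -0.2481  0.011 ] yaw 69.0 tilt 0.0 shift cm [  0.02   0.03 -18.9 ] roll 90.0 F [-0.6 -1.   0.4] open 0.04 t 9.3667
[-5.78428660e-01  1.61424426e-01  1.85466829e+00 -8.91863169e-06
  1.12553154e+00 -2.11844205e-01]
```

The knob is now centred at the TCP (0.4736, -0.2481) on both axes. I'll open and rise to the matching view pose to calibrate the wrist camera's bias.

{"fn": "play_rows", "kwargs": {
  "targets": [0,0,0,0,0,0,0,0,0,0,-3,0,0,0,-6,7,0,0,-9,14,0,0,-12.5,21,0,0,-16,28,0,0,-19.4,35],
  "grip": 7
}}

```text
t: 10.03
tool_pos: [0.4734, -0.2479, 0.2069]
orientation: [3.007, 0.91, 0.0]
force: [-0.1, 0.1, -0.4]
opening: 0.0697
gripper_force: 0.0
```

Run:
```python
from h import *
to([.471,-.332,.205],-1)
```

```text
now [ 0.4734 -0.2479  0.2069] yaw 33.67 tilt 0.01 shift cm [-4.86  6.86  0.19] roll 34.67 F [-0.1  0.1 -0.4] open 0.0697 t 10.0333
```

{"fn": "play_rows", "kwargs": {
  "targets": [-2,3,0.2,7,-4,5.5,0.2,14,-4.9,6.9,0.2,21,-4.9,6.9,0.2,28,-4.9,6.9,0.2,35,-4.9,6.9,0.2,35,-4.9,6.9,0.2,35,-4.9,6.9,0.2,35]
}}

```text
t: 10.7
tool_pos: [0.4717, -0.3325, 0.203]
orientation: [-3.141, 0.02, 0.0]
force: [-1.0, 0.5, -0.4]
opening: 0.0697
gripper_force: 0.0
```

Run:
```python
from h import *
to([.471,-.332,.205],-1)
c=snap('wrist','w5');im=c['image'][:,:,::-1]
k=proj('w5',[.4736,-.2481,.038]).astype(int);print(k);r=40
o=cv2.resize(im[k[1]-r:k[1]+r,k[0]-r:k[0]+r],(600,600),interpolation=cv2.INTER_CUBIC);cv2.imwrite('pics/c5.png',o)
```

```text
now [ 0.4717 -0.3325  0.203 ] yaw -0.73 tilt 0.0 shift cm [-0.07 -0.05 -0.2 ] roll 0.27 F [-1.   0.5 -0.4] open 0.0697 t 10.7
[235 226]
```

View pics/c5.png

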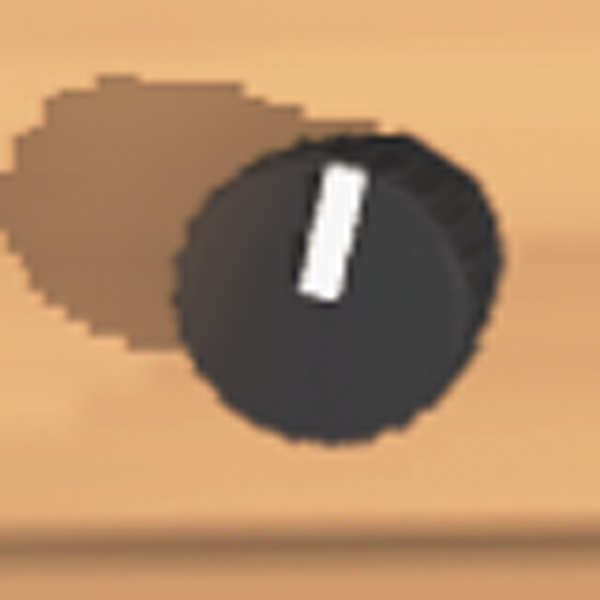

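The knob top's centre is at crop (320,296), full-image pixel (237.7,225.5). The pointer's tip is at crop (346,168).

Run:
```python
from h import *
f=lambda u,v:atz('w5',195+u/7.5,186+v/7.5,.038)
K=f(320.5,296);P=f(346,168);d=P-K;b=K-[.4736,-.2481,.038];print(K,'bias',b,np.hypot(*d[:2]),np.degrees(np.arctan2(d[1],d[0])))
C=np.array([.51403,-.02286,.088])
print('spindle corrected',C-b)
to([.4736,-.2481,.06],-16)
```

```text
[ 0.4750365  -0.25029074  0.038     ] bias [ 1.43649511e-03 -2.19074162e-03 -2.08166817e-17] 0.017770610128115365 -15.268616643767565
spindle corrected [ 0.5125935  -0.02066926  0.088     ]
now [ 0.4717 -0.3324  0.203 ] yaw -0.77 tilt 0.0 shift cm [ 0.08 -8.44 14.3 ] roll 15.23 F [ 0.  -0.2 -0.7] open 0.0704 t 10.75
```

{"fn": "play_rows", "kwargs": {
  "targets": [0,-3.5,1,7,0,-7,3,14,0.1,-8.4,6,15,0.1,-8.4,9.5,15,0.1,-8.4,13,15,0.1,-8.4,14.3,15,0.1,-8.4,14.3,15,0.1,-8.4,14.3,15]
}}

```text
t: 11.42
tool_pos: [0.474, -0.2487, 0.0604]
orientation: [-3.111, 0.435, 0.001]
force: [-0.3, 1.0, 0.8]
opening: 0.0701
gripper_force: 0.0
```

Run:
```python
from h import *
to([.4736,-.2481,.010],-16)
```

```text
now [ 0.474  -0.2487  0.0604] yaw -15.93 tilt 0.05 shift cm [-0.05 -0.05  5.04] roll 0.07 F [-0.3  1.   0.8] open 0.0701 t 11.4167
```

{"fn": "play_rows", "kwargs": {
  "targets": [0,0,2,0,0,0,4,0,0,0,5,0,0,0,5,0,0,0,5,0]
}}

```text
t: 11.83
tool_pos: [0.4748, -0.2493, 0.0114]
orientation: [3.111, -0.437, 0.002]
force: [-0.1, -0.9, 0.7]
opening: 0.0701
gripper_force: 0.0
```

{"fn": "play_rows", "kwargs": {
  "targets": [0,0,0,0,0,0,0,0,0,0,0,0,0,0,0,0,0,0,0,0,0,0,0,0,0,0,0,0,0,0,0,0],
  "grip": 3,
  "grip_force": 45
}}

```text
t: 12.5
tool_pos: [0.4743, -0.2489, 0.0104]
orientation: [3.111, -0.437, 0.001]
force: [-1.3, 0.0, 5.6]
opening: 0.0396
gripper_force: 45.0
```

{"fn": "play_rows", "kwargs": {
  "targets": [0,0,-2,0,0,0,-5,0,0,0,-9,-7,0,0,-13,-14,0,0,-16,-21,0,0,-16,-28,0,0,-16,-35,0,0,-16,-38]
}}

```text
t: 13.17
tool_pos: [0.4744, -0.2489, 0.1707]
orientation: [3.081, 0.611, 0.001]
force: [-0.9, -0.1, -1.3]
opening: 0.0392
gripper_force: 45.0
```

Run:
```python
from h import *
to([.5125,-.0212,.165],22.3)
```

```text
now [ 0.4744 -0.2489  0.1707] yaw 22.42 tilt 0.07 shift cm [ 12.21 -19.59   0.56] roll 0.12 F [-0.9 -0.1 -1.3] open 0.0392 t 13.1667
```

{"fn": "play_rows", "kwargs": {
  "targets": [2,-3.3,0,0,4,-6.6,0,0,6,-9.9,0,0,8,-13.2,0,0,10,-16.5,0,0,11.6,-19,0,0,12.3,-19.6,0.5,0,12.3,-19.6,1,0]
}}

```text
t: 13.83
tool_pos: [0.5152, -0.0188, 0.1597]
orientation: [-3.083, -0.605, -0.001]
force: [-0.5, -0.5, 0.1]
opening: 0.0395
gripper_force: 45.0
```

{"fn": "play_rows", "kwargs": {
  "targets": [0,0,1,0,0,0,1,0,0,0,1,0]
}}

```text
t: 14.08
tool_pos: [0.5135, -0.0222, 0.1485]
orientation: [-3.084, -0.597, 0.004]
force: [-0.0, 0.2, -0.5]
opening: 0.039
gripper_force: 45.0
```

Run:
```python
from h import *
to([.5133,-.0209,.1324],22.3)
snap('scene','s6')
b=cv2.imread('pics/s6.png')[190:290,270:385]
print(proj('s6',[.5125,-.0212,.122]))
cv2.imwrite('pics/c6.png',cv2.resize(b,(690,600),interpolation=cv2.INTER_CUBIC))
```

```text
now [ 0.5135 -0.0222  0.1485] yaw 21.91 tilt 0.16 shift cm [ 0.03 -0.13  1.61] roll -0.39 F [-0.   0.2 -0.5] open 0.039 t 14.0833
[317.36176119 224.06416472]
```

View pics/c6.png

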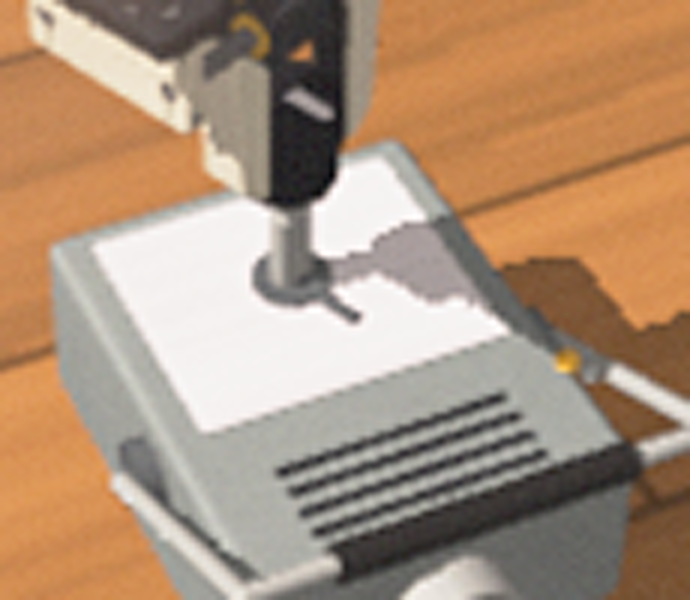

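Run:
```python
from h import *
g=lambda p:((proj('s6',p)-[270,190])*6).round(1)
for x,y in[(.5125,-.0212)]:
    print('collar',g([x,y,.088]),'spindle105',g([x,y,.110]),'tip',g([x,y,.122]))
print('knob mid',g([.5127,-.0225,.145]),'bottom',g([.5127,-.0225,.138]))
print('1mm along cam right', g([.5125+.00443,-.0212+.00896,.11]))
```

```text
collar [283.9 272.2] spindle105 [284.1 228.7] tip [284.2 204.4]
knob mid [281.3 158. ] bottom [281.3 172.7]
1mm along cam right [311.5 229. ]
```

In the scene view the left part of the knob is hidden by a finger. Its right edge at crop column 337 puts its axis within about 2 mm of the spindle axis (column 291). The fix is about +1.5 mm along +y, then I'll let it settle.

{"fn": "play_rows", "kwargs": {
  "targets": [0,0,0,0,0,0,0,0,0,0,0,0,0,0,0,0]
}}

```text
t: 14.47
tool_pos: [0.5149, -0.0212, 0.1504]
orientation: [3.084, 0.599, 0.001]
force: [-0.4, 0.9, 0.9]
opening: 0.0392
gripper_force: 45.0
```

Run:
```python
from h import *
to([.5133,-.0205,.1324],22.3)
```

```text
now [ 0.5149 -0.0212  0.1504] yaw 21.98 tilt 0.04 shift cm [-0.12 -0.13  1.8 ] roll -0.32 F [-0.4  0.9  0.9] open 0.0392 t 14.4667
```

{"fn": "play_rows", "kwargs": {
  "targets": [-0.1,-0.1,0.5,0,-0.1,-0.1,1,0,-0.1,-0.1,1.5,0,-0.1,-0.1,1.8,0,-0.1,-0.1,2.1,0,-0.1,-0.1,2.3,0,-0.1,-0.1,2.3,0]
}}

```text
t: 15.05
tool_pos: [0.513, -0.0203, 0.1264]
orientation: [-3.084, -0.6, 0.001]
force: [0.0, -1.1, -0.5]
opening: 0.0395
gripper_force: 45.0
```

The knob is 6 mm past the tip with no resistance, so it is entering.

{"fn": "play_rows", "kwargs": {
  "targets": [0,0,0.3,0,0,0,0.6,0,0,0,0.9,0,0,0,1.1,0,0,0,1.1,0,0,0,1.1,0]
}}

```text
t: 15.55
tool_pos: [0.5132, -0.0204, 0.1158]
orientation: [-3.084, -0.6, 0.001]
force: [-0.6, -0.7, 0.0]
opening: 0.0389
gripper_force: 45.0
```

Still free. I'll press on towards full travel, at about TCP z 0.108.

{"fn": "play_rows", "kwargs": {
  "targets": [0,0,0.2,0,0,0,0.4,0,0,0,0.6,0,0,0,0.7,0,0,0,0.8,0,0,0,0.8,0,0,0,0.8,0,0,0,0.8,0]
}}

```text
t: 16.22
tool_pos: [0.5141, -0.0204, 0.1098]
orientation: [3.083, 0.6, 0.003]
force: [-3.9, -0.5, 12.4]
opening: 0.0391
gripper_force: 45.0
```

{"fn": "play_rows", "kwargs": {
  "targets": [0,0,0.1,0,0,0,0.2,0,0,0,0.3,0,0,0,0.3,0,0,0,0.3,0,0,0,0.3,0]
}}

```text
t: 16.72
tool_pos: [0.5144, -0.0204, 0.1081]
orientation: [3.083, 0.6, 0.004]
force: [-10.2, 1.1, 20.9]
opening: 0.0391
gripper_force: 45.0
```

Run:
```python
from h import *
to([.5133,-.0205,.1084],22.3)
snap('scene','s7')
b=cv2.imread('pics/s7.png')[190:300,270:385]
cv2.imwrite('pics/c7.png',cv2.resize(b,(627,600),interpolation=cv2.INTER_CUBIC))
s=read_state();print(s['force'],s['wrist_torque'],s['gripper_force'])
```

```text
now [ 0.5144 -0.0204  0.1081] yaw 22.02 tilt 0.15 shift cm [-0.11 -0.04 -0.03] roll -0.28 F [-10.2   1.1  20.9] open 0.0391 t 16.7167
[-9.14194253  3.21247996 21.81962033] [0.26957132 1.72675317 0.01296571] 45.00610113143921
```

View pics/c7.png

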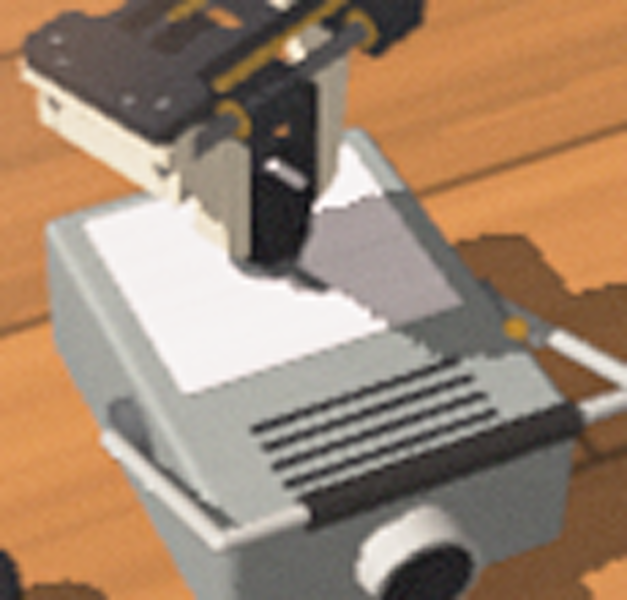

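The knob is down at the collar, with 21 N against the 14 N spring, so it is fully pressed at z 0.108. The handle is still home. I'll ease the sideways load a little and hand in.

{"fn": "play_rows", "kwargs": {
  "targets": [-0.1,0,0,0,-0.1,0,0,0,-0.1,0,0,0,-0.1,0,0,0]
}}

```text
t: 17.1
tool_pos: [0.5141, -0.0205, 0.1081]
orientation: [3.083, 0.6, 0.006]
force: [-6.1, 2.5, 18.7]
opening: 0.0394
gripper_force: 45.0
```

Run:
```python
from h import *
to([.5133,-.0205,.1084],22.3)
s=read_state();print(s['force'],s['gripper_force'])
if s['force'][2]>14 and s['tool_pos'][2]<.1095: print(workorder.close_job())
```

```text
now [ 0.5141 -0.0205  0.1081] yaw 22.02 tilt 0.22 shift cm [-0.07 -0.03 -0.03] roll -0.28 F [-6.1  2.5 18.7] open 0.0394 t 17.1
[-6.06055545  2.52151692 18.73315745] 45.00540733337402
the job is handed in; nothing more can be done
None
```

I handed the job in at about 17 s: the handle is on its stop, and the gripper is still holding the knob on the spindle, pressed fully in (18.7 N against the 14 N spring); no verdict came back.

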